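Fit the cross rod of a three-post support stand

ROBOT

A 6-joint arm with a two-finger parallel gripper is mounted at the origin on the work surface. World frame = base frame: x ahead of the robot, y to its left, z up, the work surface at z = 0. Lengths are in mm, angles in degrees, forces in N, time in s.
With the tool pointing down it reaches from about 325 to 925 mm from the base axis. Payload 3.1 kg.
Tool frame: the origin (TCP) lies at the very end of the fingers, on their centre line; the grasp point (between the pads) lies grasp_offset behind it (grasp_offset is the distance from the TCP to the grasp point, in mm); z points along the fingers, y is the line along which they close (so a half turn about z gives the same grasp; the last joint's range is limited). The gripper opens to 85 mm and grips with 20 to 120 N. Pads are 22 mm wide; open, the fingers measure 114 mm over their backs; the gripper's body (76 mm by 85 mm) begins 54 mm behind the grasp point. The pads swing forward as they close: fully open they stand 13 mm farther back than shut.
Start: joints at [-78.507, 12.427, 92.441, -0, 75.132, -6.429], TCP at [192.349, -594.677, 231.3] pointing down, gripper open.
Joint ranges: [-157.48, 157.48], [-44.54, 120.13], [17.64, 146.25], [-64.5, 244.5], [7.68, 150.69], [-147.95, 147.95]. Speed limits (degrees/s): [159.86, 159.86, 180, 180, 180, 180].

INTERFACE

Orientations are given as [roll, pitch, yaw] about the fixed x, y, z axes, in that order (R = Rz(yaw) Ry(pitch) Rx(roll)).
In Python, from station import * gives the robot as it stands. Calls block until the motion is done:
- goto(position, orientation): joint-space move of the TCP to a pose.
- move_l(position, attitude=None, speed=150): straight line of the TCP; attitude=None keeps the orientation; speed is the mean speed in mm/s.
- move_j(angles): joint-space move.
- grip(opening, squeeze=None): finger opening in mm; squeeze is the grip in N (None keeps the last); returns when the fingers have stopped.
- wait(seconds).
- solve_ik(position, orientation): joint angles nearest the present ones, or None.
- get_obs(): the state.
- get_image(name): name is "side" or "top" or "wrist"; returns the picture (480x640x3 uint8, red, green, blue); there is no depth.
- get_calibration(name): a dict with "fx", "fy", "cx", "cy" (pixels), "D" ([k1, k2, p1, p2, k3] as OpenCV has them; the pictures are not rectified), "R" (3x3) and "t" (3): a world point X has camera coordinates R X + t; the wrist camera has in their place "mount" (4x4, takes a point from camera to tool coordinates, whose origin is the TCP and whose axes are the flange's). Camera axes: x right, y down, z forward; pixel columns grow to the right and rows downward; lengths in mm; the calibration is good to about 2 mm. A picture is of the moment at which its call begins: read the wrist's pose just before it. get_calibration takes no time and is no camera call.
A pose or a line that the arm cannot do raises Unreachable and nothing moves.
- sign_off(): hands the job in; it is judged then, once.
Trained networks look in the newest picture that a camera, given by its name, has taken for a name from the list of things; names that differ only in an ending like _2 or _b are one class to them, and where a whole thing is asked for, a point or a joint stands for the part that bears it (a point fixed in the world has none). Each returns a list of dicts, best first, with "score" (0 to 1); they miss things now and then, are a little off and sometimes report something else, mostly with a low value. They report only what shows in the picture. A call takes as long as a camera call.
- spot_in(name, camera): "extent" ([centre column, centre row, width, height] in pixels, round what is visible of it).
- regions_of(name, camera): "region" (480x640 bool, what is visible of it) and "extent" ([centre column, centre row, width, height] in pixels, round what is visible of it).
The state is a dict: "t": time; "joint_pos": joint angles; "qvel": joint speeds; "effort": joint torques, N m; "tcp_pos": TCP position; "ee_rot": TCP orientation; "wrist_force": force on the tool from outside, world axes, zero at the start; "moment": the same for the moment, N m; "grip_width": finger opening in mm; "grip_force": force on a finger pad.
Only numpy, scipy, OpenCV 4.12 (cv2) and the standard library are available. Lean on these libraries where they do the work, as an engineer would, in place of code of your own. Each camera call takes 0.05 s, during which the arm holds its last target. There are 200 camera calls.

TASK

Take the cross rod from its rest, pass its bare tip first through the near clamp, then through the middle clamp, and push it fully home in the blind socket on the far post, so that it lies level along the stand; then let go. The two clamps are slackened and sit a little high or low, so feel for each bore and ease the clamp onto line with the rod; never ram or wedge it (nothing should press on the stand with more than 40 N). Leave the bottle, flask, tube rack and dishes where they are.

Things in the scene. Friction and masses are not known exactly. Their poses are not given: they have to be found in the camera images.
- rod: Aluminium cross rod, 12 mm thick, 320 mm long, about 100 g, red end cap (15 mm thick, 16 mm long) on its tail. Origin on its axis at mid-length, x along it towards the bare tip; it may be rolled about x. Starts level in the rod rest, tip pointing to the robot's left (+y). The tip's last 1.5 mm is bevelled (flat end 9 mm across). Held by the tail it tilts a little in the jaws under load.
- rod_tip (a point): Middle of the rod's bare end face, on its axis, 160 mm from the rod's origin.
- rod_rest: Fixed blue rest: foot 50 x 190 x 8 mm, two forks 75 mm either side of its middle along its y, 62 mm tall; the rod's axis lies 56 mm above the bench. Origin on the bench under its middle, z up. The rod's middle lies within 6 mm of the rest's, so its tail sticks out about 80 mm beyond the -y fork and can be gripped there from above.
- stand: Fixed three-post stand: white base plate 130 x 300 x 12 mm, steel posts 12 mm thick, 190 mm tall at x = +30, y = -100, 0, +100 mm. Origin on the bench under the rod line at the middle post; y runs along the rod line from near to far post (the way the rod goes in), z up. The rod line is at x = 0, 120 mm above the bench. Home, the rod's tail is at y = -214 mm and its tip at y = +106 mm.
- near_bore (a point): Point fixed on the stand: middle of the near clamp's entry face if the clamp were exactly on the rod line (y = -112 mm, z = 120 mm). The real bore is up to 10 mm above or below this point; that height is not reported and must be felt or seen. Clamp: grey metal, 62 x 24 x 34 mm high (x -17 to +45 mm), 14 mm bore, 24 mm through; black thumbscrews stick out 24 mm to -x and +x.
- mid_bore (a point): The same for the middle clamp, identical (entry face y = -12 mm, z = 120 mm): real bore up to 10 mm higher or lower. Both clamps: bore at x = 0, parallel to the stand's y. A clamp does not turn; slack on its post, it slides under about 1 N down or 2 N up (14 mm each way from the rod line) and stays where left. Sharp-edged bores: a tip more than about 2.5 mm off centre lands on the face.
- socket_mouth (a point): Centre of the mouth of the fixed blind end socket on the far post (a grey block like the clamps), exactly on the rod line: x = 0, y = +86 mm, z = 120 mm in the stand's axes. Bore 14 mm wide, 20 mm deep, floor at y = +106 mm.
- bottle: Bystander: green closed glass bottle with a blue cap, 80 mm in diameter, 140 mm tall; origin under its centre.
- flask: Bystander: stoppered conical glass flask, 84 mm in diameter, 138 mm tall; origin under its centre.
- tube_rack: Bystander: steel rack with blue test tubes, 75 x 200 mm, 111 mm tall; origin under its centre, long side along its y.
- dishes: Bystander: stack of three petri dishes, 90 mm in diameter, 44 mm tall; origin under its centre.

How it is judged (in metres and radians):
On the way, in this order (a step that is already met when the one before it is completed fails the run):
1. the rod's tip is inside the near clamp's bore (y of rod_tip in the frame of stand between -0.104 and -0.06 m and x of rod_tip in the frame of stand between -0.005 and 0.005 m and z of rod_tip in the frame of stand between 0.1075 and 0.1325 m and angle between the x axis of rod and the y axis of stand, either way round below 0.12 rad), for 0.05 s.
2. the rod's tip is inside the middle clamp's bore, the rod still through the near clamp (y of rod_tip in the frame of stand between -0.004 and 0.04 m and x of rod_tip in the frame of stand between -0.005 and 0.005 m and z of rod_tip in the frame of stand between 0.1075 and 0.1325 m and angle between the x axis of rod and the y axis of stand, either way round below 0.12 rad), for 0.05 s.
3. the rod's tip is inside the blind socket (y of rod_tip in the frame of stand between 0.089 and 0.112 m and x of rod_tip in the frame of stand between -0.005 and 0.005 m and z of rod_tip in the frame of stand between 0.116 and 0.124 m and angle between the x axis of rod and the y axis of stand, either way round below 0.12 rad), for 0.05 s.
At the end, for the whole second after the job is handed in: The rod lies through both clamps and in the far socket, its tip within 3 mm of the socket's floor and within 3 mm of the rod line sideways and in height, the rod within 0.04 rad of the rod line, at rest and released (y of rod_tip in the frame of stand between 0.103 and 0.112 m and x of rod_tip in the frame of stand between -0.003 and 0.003 m and z of rod_tip in the frame of stand between 0.117 and 0.123 m and angle between the x axis of rod and the y axis of stand, either way round below 0.04 rad and linear speed of rod below 0.02 m/s and contact force between rod and the fingers below 0.05 N); the robot touches nothing.
It fails at once if the rod presses on the stand or a clamp with more than 40 N (contact force between rod and stand above 40 N).
It fails at once if the arm or fingers press on the stand with more than 40 N (contact force between any of the fingers, the arm and stand above 40 N).
It fails at once if the bottle, flask, tube rack or dishes are moved by more than 15 mm (distance of any of bottle, flask, tube_rack, dishes from where it was at the start of the episode above 0.015 m).
It also fails if it takes over 72 s, if anything falls off the work surface, if the arm or the gripper's body presses on something with over 40 N, if the wrist force passes 120 N, or if a joint passes its speed limit or range.

## Working session

There is one attempt and no reset: what is moved stays moved. The work goes in short steps, each a Python script; the robot and the scene stay as the last script left them, time stands still between calls to the robot, and variables do not carry over. Pictures are saved under pics/ and viewed, at most 10 in all, crops included, and the job is handed in when it is done.

```bash
ls; mkdir -p pics; python3 - <<'E'
from station import *
import cv2,numpy as np
o=get_obs();print(o)
for c in ("side","top","wrist"):
    im=get_image(c);cv2.imwrite(f"pics/{c}0.png",im[:,:,::-1])
    k=get_calibration(c);print(c,{a:np.round(np.array(b),3).tolist() for a,b in k.items()})
    for n in ("rod","rod_rest","stand","bottle","flask","tube_rack","dishes"):
        r=spot_in(n,c);print(n,[(round(q["score"],2),np.round(q["extent"]).tolist()) for q in r[:2]])
a=cv2.imread("pics/side0.png");b=cv2.imread("pics/top0.png")
print(grasp_offset if 'grasp_offset' in globals() else None)
E
```

```text
pics
{'t': 0.0, 'joint_pos': array([-7.85053137e+01,  1.24773366e+01,  9.25287085e+01, -1.24538458e-03,
        7.51316214e+01, -6.42871558e+00]), 'qvel': array([ 0.03341771, -0.01246022, -0.0050257 , -0.06703213, -0.02736539,
        0.02360294]), 'effort': array([ 1.28821011e-03, -3.96840262e+01, -3.03852332e+01,  5.09445022e-05,
        9.81199293e-03,  5.66990465e-06]), 'tcp_pos': array([ 192.19104841, -593.86017771,  229.95990478]), 'ee_rot': array([-1.79863064e+02, -1.42187425e-02,  1.79237059e+01]), 'wrist_force': array([ 0.5829427 , -0.67693475,  0.0787367 ]), 'moment': array([-0.01244666, -0.04057101,  0.04613056]), 'grip_force': 0.0, 'grip_width': 85.66045593512825}
side {'fx': 615.104, 'fy': 615.104, 'cx': 314.236, 'cy': 243.562, 'D': [-0.058, 0.0, 0.0, 0.0, 0.0], 'R': [[-0.945, -0.328, -0.013], [-0.15, 0.465, -0.872], [0.292, -0.822, -0.489]], 't': [607.177, 130.592, 959.21]}
rod [(0.66, [422.0, 225.0, 8.0, 84.0])]
rod_rest [(0.61, [418.0, 236.0, 27.0, 67.0])]
stand [(0.66, [290.0, 285.0, 128.0, 202.0])]
bottle [(0.61, [429.0, 293.0, 55.0, 83.0])]
flask [(0.95, [238.0, 22
[... 321 characters left out ...]
]}
rod [(0.55, [407.0, 315.0, 155.0, 25.0]), (0.23, [172.0, 346.0, 117.0, 48.0])]
rod_rest [(0.76, [398.0, 320.0, 95.0, 36.0])]
stand [(0.66, [265.0, 246.0, 142.0, 68.0])]
bottle [(0.8, [269.0, 345.0, 45.0, 41.0])]
flask [(0.92, [334.0, 166.0, 37.0, 44.0]), (0.68, [399.0, 318.0, 97.0, 37.0])]
tube_rack [(0.89, [173.0, 347.0, 115.0, 47.0])]
dishes [(0.77, [434.0, 171.0, 46.0, 45.0])]
wrist {'fx': 371.459, 'fy': 371.459, 'cx': 318.27, 'cy': 238.638, 'D': [-0.073, 0.0, 0.0, 0.0, 0.0], 'mount': [[0.0, -0.965, -0.263, 67.102], [1.0, 0.0, -0.001, 1.477], [0.001, -0.263, 0.965, -143.267], [0.0, 0.0, 0.0, 1.0]]}
rod []
rod_rest []
stand []
bottle []
flask []
tube_rack []
dishes []
18.700000000000003
```

```bash
python3 - <<'E'
import cv2
a=cv2.imread("pics/side0.png")[120:480,200:500];cv2.imwrite("pics/s1.png",cv2.resize(a,None,fx=1.66,fy=1.66,interpolation=2))
b=cv2.imread("pics/top0.png")[130:400,100:500];cv2.imwrite("pics/t1.png",cv2.resize(b,None,fx=2,fy=2,interpolation=2))
E
```

```text
(no output)
```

View pics/s1.png

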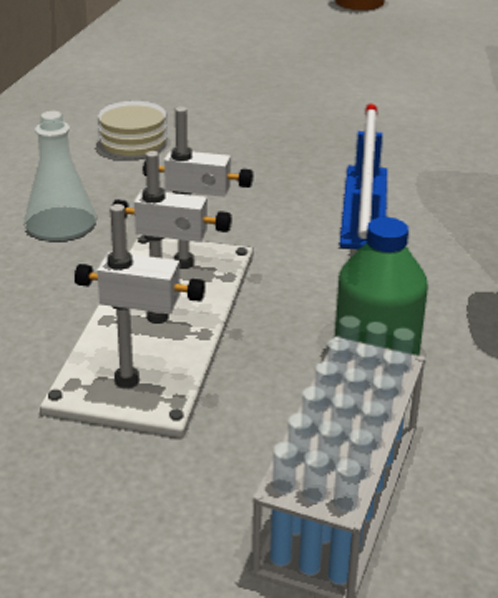

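View pics/t1.png

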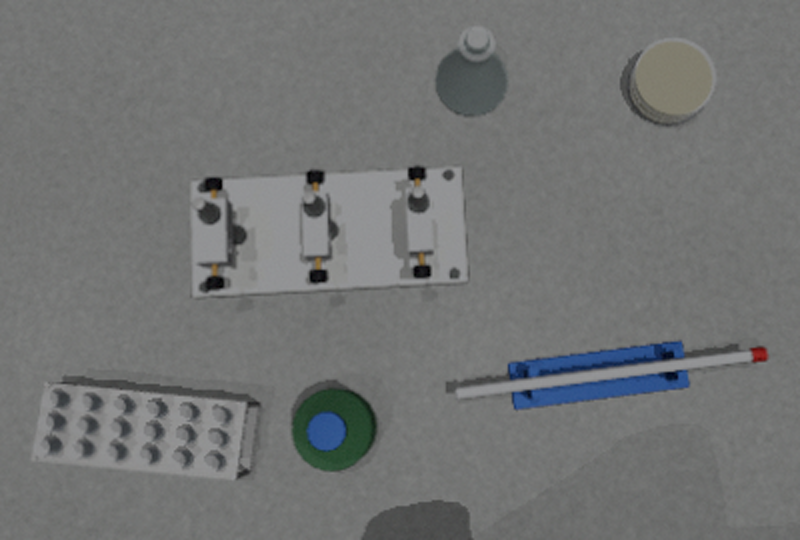

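The side view shows the far socket nearest the camera, with the post tops at about (118,207), (152,155) and (181,111). The top view shows the rod lying from its tip at (457,394) to its red tail at (767,354), and the post tops at (200,203), (309,196) and (418,187). All pixel positions are in the crops.

```bash
cat > h.py <<'E'
from station import *
import cv2,numpy as np
from scipy.spatial.transform import Rotation as Ro
from scipy.optimize import least_squares
def cam(c,obs=None):
    k=get_calibration(c);K=np.array([[k["fx"],0,k["cx"]],[0,k["fy"],k["cy"]],[0,0,1.]]);D=np.array(k["D"])
    if c=="wrist":
        T=np.eye(4);T[:3,:3]=Ro.from_euler("xyz",obs["ee_rot"],degrees=True).as_matrix();T[:3,3]=obs["tcp_pos"]
        W=np.linalg.inv(T@np.array(k["mount"]));return K,D,W[:3,:3],W[:3,3]
    return K,D,np.array(k["R"]),np.array(k["t"])
def proj(X,C):
    K,D,R,t=C;return cv2.projectPoints(np.asarray(X,float).reshape(-1,3),cv2.Rodrigues(R)[0],t,K,D)[0].reshape(-1,2)
def atz(px,z,C):
    K,D,R,t=C;u=cv2.undistortPoints(np.array(px,float).reshape(-1,1,2),K,D).reshape(-1,2)
    d=np.c_[u,np.ones(len(u))]@R;o=-R.T@t;return o+d*((z-o[2])/d[:,2])[:,None]
def tri(pa,Ca,pb,Cb):
    P=[np.c_[C[2],C[3]] for C in(Ca,Cb)]
    ua,ub=[cv2.undistortPoints(np.array(p,float).reshape(-1,1,2),C[0],C[1]).reshape(-1,2).T for p,C in((pa,Ca),(pb,Cb))]
    X=cv2.triangulatePoints(P[0],P[1],ua,ub);return (X[:3]/X[3]).T
E
python3 - <<'E'
from h import *
S=cam("side");T=cam("top");np.set_printoptions(precision=1,suppress=True)
t=lambda L:np.array(L)/2+[100,130]
s=lambda L:np.array(L)/1.66+[200,120]
print("posts far,mid,near",tri(t([(200,203),(309,196),(418,187)]),T,s([(118,207),(152,155),(181,111)]),S))
print("plate z12",atz(t([(190,181),(462,167),(468,283),(193,297)]),12,T),atz(s([(42,411),(183,433),(253,248)]),12,S))
print("rod",atz(t([(457,394),(767,354)]),56,T),atz(s([(362,234),(371,106)]),56,S))
# clamp tops : thumbscrew pairs
print("screws -x far mid near",tri(t([(215,283),(318,276),(421,271)]),T,s([(196,290),(223,221),(246,178)]),S))
print("bystanders",atz(t([(334,430),(475,80),(672,85)]),100,T))
E
```

```text
posts far,mid,near [[607.6 271.5 188.7]
 [616.9 172.7 187.3]
 [626.9  72.7 186.4]]
plate z12 [[667.1 327.7  12. ]
 [692.1  28.5  12. ]
 [562.9  18.9  12. ]
 [539.3 315.   12. ]] [[660.8 333.6  12. ]
 [536.9 321.4  12. ]
 [562.7  22.1  12. ]]
rod [[ 443.8   29.2   56. ]
 [ 493.7 -287.3   56. ]] [[ 445.7   30.8   56. ]
 [ 495.1 -291.7   56. ]]
screws -x far mid near [[542.8 268.3 119.8]
 [551.3 168.  128.4]
 [559.4  68.8 121.3]]
bystanders [[ 406.2  148.4  100. ]
 [ 763.4   19.6  100. ]
 [ 764.  -183.7  100. ]]
```

```bash
cat >> h.py <<'E'
O=np.array([587,170.5,0.]);YAW=5.0
def sw(p,O=None,yaw=None): # stand->world
    return (globals()["O"] if O is None else O)+Ro.from_euler("z",YAW if yaw is None else yaw,degrees=True).apply(p)
E
python3 - <<'E'
from h import *
k=get_calibration("wrist")["mount"]
best=None
for el in (25,30,35,20,45):
  for sgn in (1,-1):
    a=np.radians(el-15.25 if sgn>0 else el+15.25)
    z=np.array([0,np.cos(a),-np.sin(a)]);x=sgn*np.array([0,np.sin(a),np.cos(a)])
    Rs=np.c_[x,np.cross(z,x),z];R=Ro.from_euler("z",YAW,degrees=True).as_matrix()@Rs
    M=np.array(k);ax=R@M[:3,2]
    c=sw([0,-90,120])-290*ax; p=c-R@M[:3,3]
    e=Ro.from_matrix(R).as_euler("xyz",degrees=True)
    q=solve_ik(p.tolist(),e.tolist());print(el,sgn,p.round(),e.round(1),None if q is None else np.round(q))
    if q is not None and best is None: best=(p,e)
if best:
    goto(best[0].tolist(),best[1].tolist());wait(.3)
    o=get_obs();im=get_image("wrist");cv2.imwrite("pics/w1.png",im[:,:,::-1]);np.savez("w1.npz",**o);print(o["t"],o["tcp_pos"],o["ee_rot"])
    C=cam("wrist",o);print(proj([sw([0,-112,120]),sw([0,-12,120]),sw([0,86,120]),sw([30,-100,190])],C))
E
```

```text
25 1 [605. -52. 152.] [-180.   -80.3   95. ] [-35.  46.  83.  55. 112. -50.]
25 -1 [606. -29. 201.] [180.   49.8 -85. ] [-29.  26.  90.  40.  95. 139.]
30 1 [605. -48. 164.] [-180.   -75.2   95. ] [-34.  43.  85.  53. 109. -49.]
30 -1 [605. -21. 211.] [180.   44.8 -85. ] [-27.  23.  91.  37.  93. 141.]
35 1 [605. -44. 175.] [-180.   -70.2   95. ] [-33.  39.  86.  50. 106. -48.]
35 -1 [604. -13. 219.] [180.   39.7 -85. ] [-25.  20.  92.  34.  90. 144.]
20 1 [605. -54. 140.] [-180.   -85.3   95. ] [-35.  50.  82.  57. 115. -51.]
20 -1 [606. -35. 191.] [180.   54.8 -85. ] [-30.  30.  89.  42.  98. 136.]
45 1 [604. -33. 196.] [180.  -60.3  95. ] [-31.  32.  89.  46. 101. -45.]
45 -1 [603.   6. 234.] [180.   29.8 -85. ] None
3.9 [605.20446732 -52.18513937 152.31905824] [179.91011922 -80.23258887  95.05521708]
[[318.90246475 251.12271622]
 [318.70650381 204.62401454]
 [318.59066607 177.28561399]
 [362.95543598 151.78694308]]
```

```bash
python3 - <<'E'
import cv2
a=cv2.imread("pics/w1.png")[120:320,190:450];cv2.imwrite("pics/w1c.png",cv2.resize(a,None,fx=3,fy=3,interpolation=2))
E
```

```text
(no output)
```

View pics/w1c.png

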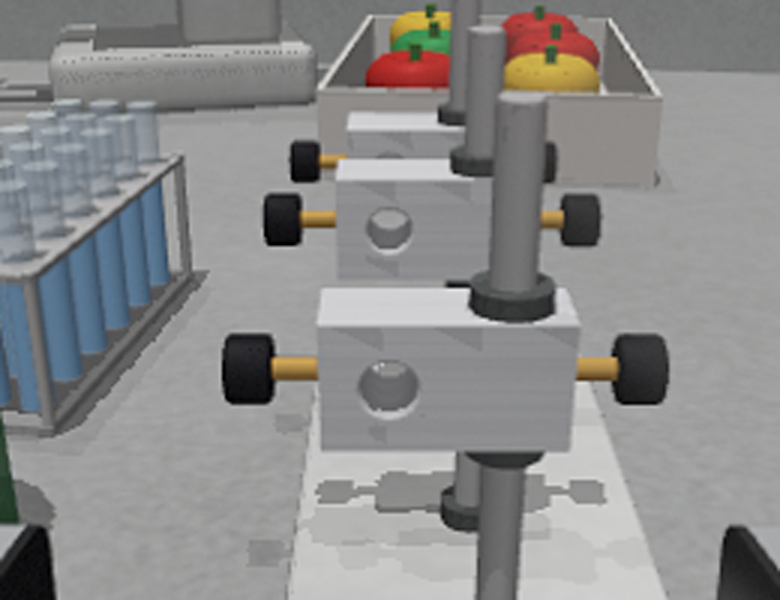

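The bores appear at (388,388) for the near clamp and (389,229) for the middle clamp in the crop. Both are within about 1 mm of the prediction sideways, and the middle one is clearly high. Next I'll go above the rod.

```bash
python3 - <<'E'
from h import *
np.set_printoptions(precision=2,suppress=True)
o=dict(np.load("w1.npz"));C=cam("wrist",o)
def z_of(y,px):
    r=least_squares(lambda v:(proj([sw([v[0],y,v[1]])],C)[0]-px),[0,120]);return r.x
print("near",z_of(-112,[319.3,249.3]),"mid",z_of(-12,[319.7,196.3]),"post",z_of(-100,[364,153]),z_of(0,[352.3,130.3]))
g=np.array([487.9,-249.5]);
goto([g[0],g[1],190],[180,0,98.8]);wait(.3)
o=get_obs();im=get_image("wrist");r=regions_of("rod","wrist")
cv2.imwrite("pics/w2.png",im[:,:,::-1]);C=cam("wrist",o);print(o["t"],o["tcp_pos"],o["ee_rot"],[(q["score"],q["extent"]) for q in r])
m=r[0]["region"]; ys,xs=np.nonzero(m)
X=atz(np.c_[xs,ys],56,C);l=cv2.fitLine(X[:,:2].astype(np.float32),cv2.DIST_L2,0,.01,.01).ravel();print(l,X.min(0),X.max(0))
v=l[:2]*np.sign(l[1]);print("yaw",np.degrees(np.arctan2(v[1],v[0])),"tail side s",((X[:,:2]-l[2:])@v).min(),((X[:,:2]-l[2:])@v).max())
h=cv2.cvtColor(im,cv2.COLOR_RGB2HSV);red=((h[...,0]<8)|(h[...,0]>172))&(h[...,1]>150)&(h[...,2]>60)
ys,xs=np.nonzero(red);print(len(xs),atz([[xs.mean(),ys.mean()]],56,C) if len(xs) else 0)
E
```

```text
near [  0.29 121.49] mid [  0.94 128.52] post [ 30.76 189.17] [ 31.19 189.18]
5.1667 [ 487.67 -249.19  188.24] [-179.87   -0.15   98.79] [(0.79, [321.6, 138.8, 22.9, 277.7])]
[   0.16   -0.99  479.75 -184.77] [ 459.35 -289.73   56.  ] [502.58 -92.83  56.  ]
yaw 99.02436 tail side s -105.72285547508305 92.27184669464263
328 [[ 494.89 -281.41   56.  ]]
```

View pics/w2.png

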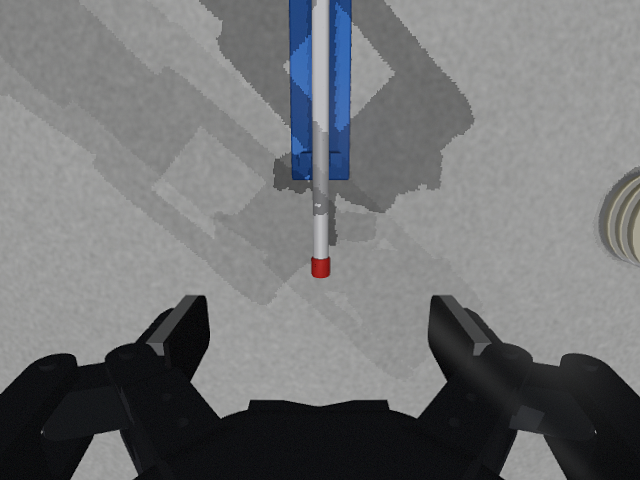

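The rod axis runs up the picture at column 321, with the red cap at row 267 and the fork at about row 170. The jaws are centred on it, so I'll grip about 40 mm ahead of the tail.

```bash
sed -i 's/^O=.*/O=np.array([587.9,170.5,0.]);YAW=4.75/' h.py; python3 - <<'E'
from h import *
np.set_printoptions(precision=2,suppress=True)
move_l([490.1,-250,90],[180,0,99.0]);move_l([490.1,-250,39],speed=60);wait(.1)
print(get_obs()["tcp_pos"])
grip(0,110);o=get_obs();print(o["grip_width"],o["grip_force"],o["tcp_pos"],o["wrist_force"],o["moment"])
move_l([490.1,-250,170],speed=120);wait(.4);o=get_obs();print(o["t"],o["grip_width"],o["tcp_pos"],o["ee_rot"],o["wrist_force"],o["moment"])
E
```

```text
[ 490.58 -250.33   39.59]
8.184906208103477 107.4567711353302 [ 490.08 -250.     39.14] [ 0.07 -0.13  1.11] [0.06 0.1  0.02]
9.525 9.028424670169109 [ 490.   -249.94  169.73] [-179.98   -0.02   99.  ] [-0.51 -0.41 -1.15] [-0.09 -0.03 -0.05]
```

```bash
cat >> h.py <<'E'
L=280.0; ZO=18.7
def pose(ytip,zrod,x=0.): # tcp for tip at stand y
    return sw([x,ytip-L,zrod-ZO]).tolist()
E
python3 - <<'E'
from h import *
np.set_printoptions(precision=2,suppress=True)
e=[180,0,90+YAW]
goto(pose(-180,175),e);move_l(pose(-180,122),e,speed=120);wait(.5)
o=get_obs();print(o["t"],o["tcp_pos"],o["ee_rot"],o["wrist_force"],o["moment"],o["grip_width"])
for c in("top","side"):
    im=get_image(c);cv2.imwrite(f"pics/{c}2.png",im[:,:,::-1]);C=cam(c)
    r=regions_of("rod",c);print(c,[(q["score"],q["extent"]) for q in r][:2])
    if r:np.save(f"{c}2.npy",r[0]["region"])
    print("pred tip,tail",proj([sw([0,-180,122]),sw([0,-500,122])],C))
b=cv2.imread("pics/top2.png");a=cv2.imread("pics/side2.png")
A=cv2.resize(a[150:250,260:390],None,fx=4,fy=4,interpolation=2);B=cv2.resize(b[210:285,280:480],None,fx=4,fy=4,interpolation=2)
cv2.imwrite("pics/t2.png",B);cv2.imwrite("pics/s2.png",A)
E
```

```text
11.2417 [ 626.13 -287.96  103.55] [179.98   0.01  94.75] [ 0.56 -0.   -1.42] [-0.07 -0.03 -0.01] 8.590155426812487
top [(0.69, [421.4, 241.4, 152.5, 14.9])]
pred tip,tail [[350.79 245.12]
 [513.45 236.58]]
side [(0.87, [350.6, 177.1, 35.5, 69.9]), (0.6, [237.8, 226.6, 46.8, 81.3])]
pred tip,tail [[336.43 203.71]
 [368.05 142.59]]
```

View pics/t2.png

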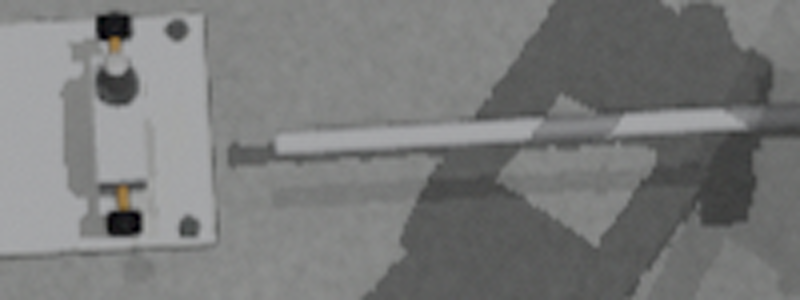

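View pics/s2.png

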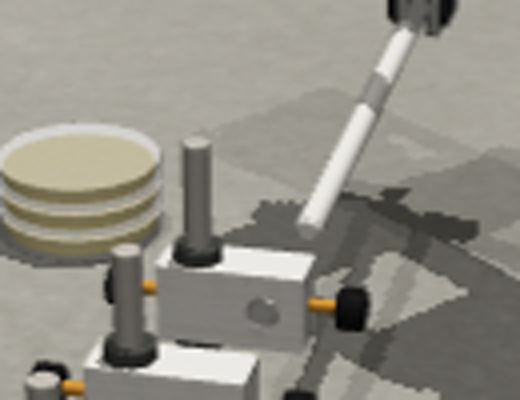

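The tip shows at crop (276,144) in the top view and at (309,225) in the side view. I'll triangulate it and compare it with the stand features in the same pictures.

```bash
python3 - <<'E'
from h import *
np.set_printoptions(precision=2,suppress=True)
T=cam("top");S=cam("side")
inv=lambda X:Ro.from_euler("z",-YAW,degrees=True).apply(X-O)
t=lambda L:np.array(L)/4+[280,210]
s=lambda L:np.array(L)/4+[260,150]
print("tip stand",inv(tri(t([(276,144)]),T,s([(309,225)]),S)))
print("near post top",inv(tri(t([(117,64)]),T,s([(197,146)]),S)))
print("screw -x top-only",inv(atz(t([(123,221),(114,26)]),124,T)))
print("bore exit near(side, y=-88)")
r=least_squares(lambda v:proj([sw([v[0],-88,v[1]])],S)[0]-s([(262,311)])[0],[0,120]);print(r.x)
r=least_squares(lambda v:proj([sw([30,v[0],v[1]])],S)[0]-s([(197,146)])[0],[-100,190]);print("post side",r.x)
m=np.load("top2.npy");ys,xs=np.nonzero(m)
X=inv(atz(np.c_[xs,ys],120,T));l=cv2.fitLine(X[:,:2].astype(np.float32),cv2.DIST_L2,0,.01,.01).ravel();print("mask line x at y=-180,-400",[l[2]+l[0]/l[1]*(y-l[3]) for y in(-180,-400)],X[:,1].min(),X[:,1].max())
E
```

```text
tip stand [[  -1.63 -176.7   118.89]]
near post top [[  28.1  -100.57  186.88]]
screw -x top-only [[-35.82 -99.37 124.  ]
 [ 61.55 -99.97 124.  ]]
bore exit near(side, y=-88)
[ -2.25 121.67]
post side [-110.09  182.42]
mask line x at y=-180,-400 [np.float32(-1.3156471), np.float32(-0.23951498)] -465.2659486543089 -174.5685456188082
```

```bash
sed -i 's/^L=280.0/L=283.0/' h.py; cat >> h.py <<'E'
def F(n=3):
    a=[]
    for _ in range(n): a.append(get_obs()["wrist_force"]);wait(.01)
    return Ro.from_euler("z",-YAW,degrees=True).apply(np.mean(a,0))
def push(y0,y1,z,x=0.,step=1.5,fmax=6,speed=40,base=None,att=None):
    """advance tip y0->y1, stop on axial force; returns y reached, force, ok"""
    base=F() if base is None else base
    y=y0
    while y<y1-1e-6:
        y=min(y+step,y1);move_l(pose(y,z,x),att,speed=speed);f=F()-base
        if -f[1]>fmax: return y,f,False
    return y,F()-base,True
E
python3 - <<'E'
from h import *
np.set_printoptions(precision=2,suppress=True)
z=122.3
move_l(pose(-120,z),[180,0,90+YAW],speed=100);wait(.3);b=F();print(get_obs()["t"],b)
np.save("base.npy",b)
y,f,ok=push(-120,-98,z,base=b);o=get_obs();print(y,f,ok,o["t"],o["tcp_pos"]-pose(y,z))
if not ok: move_l(pose(y-6,z),speed=40);print("backed")
E
```

```text
12.4833 [ 0.35  0.15 -1.21]
-111.0 [-0.6  -6.75  0.84] False 14.1333 [ 0.51 -2.09  0.73]
backed
```

```bash
python3 - <<'E'
from h import *
np.set_printoptions(precision=2,suppress=True)
b=np.load("base.npy")
for z in (125,127.5,119.5):
    move_l(pose(-117,z),speed=40);move_l(pose(-114,z),speed=40)
    y,f,ok=push(-114,-99,z,base=b);o=get_obs();print(z,y,f,ok,o["t"],(o["tcp_pos"]-pose(y,z)).round(1))
    if ok:break
    move_l(pose(-117,z),speed=40)
E
```

```text
125 -99.0 [-0.23 -0.09  0.35] True 17.7083 [ 0.   0.1 -0. ]
```

```bash
python3 - <<'E'
from h import *
np.set_printoptions(precision=2,suppress=True)
b=np.load("base.npy")
y,f,ok=push(-99,-24,125,base=b,step=12.5,speed=60);print(y,f,ok,get_obs()["t"])
if ok:
  for z in (133,):
    move_l(pose(-24,z),speed=40);wait(.1);print("raised",F()-b)
    im=get_image("side");cv2.imwrite("pics/side3.png",im[:,:,::-1])
    move_l(pose(-14,z),speed=40)
    y,f,ok=push(-14,4,z,base=b,step=2);o=get_obs();print(z,y,f,ok,o["t"],(o["tcp_pos"]-pose(y,z)).round(1))
    if not ok: move_l(pose(-17,z),speed=40)
E
```

```text
-24.0 [-0.54  0.04  0.36] True 20.0333
raised [-0.72 -0.21 -1.83]
133 -10 [-1.2  -9.74 -1.08] False 21.5083 [ 0.7 -3.1  0.9]
```

```bash
python3 - <<'E'
from h import *
a=get_image("side");b=get_image("top");t=get_obs()
A=cv2.resize(a[160:270,250:370,::-1],None,fx=5,fy=5,interpolation=2)
B=cv2.resize(b[205:280,250:370,::-1],None,fx=5,fy=5,interpolation=2)[:,:200*3]
o=np.zeros((600,800,3),np.uint8);o[:550,:600]=A;cv2.imwrite("pics/s4.png",o[:550,:600]);cv2.imwrite("pics/t4.png",B)
E
```

```text
(no output)
```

View pics/s4.png

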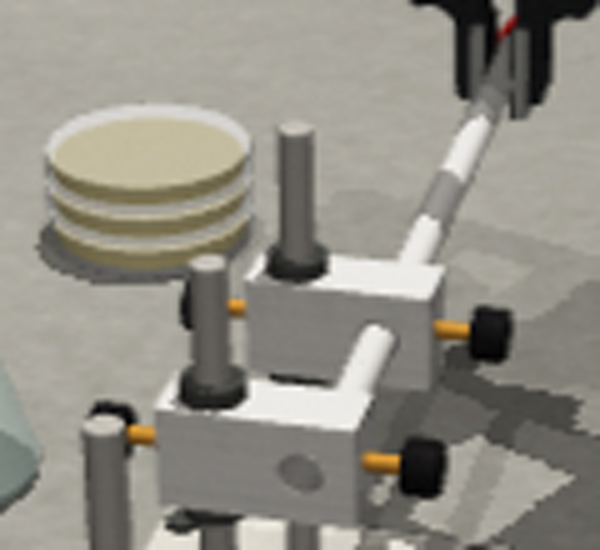

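View pics/t4.png

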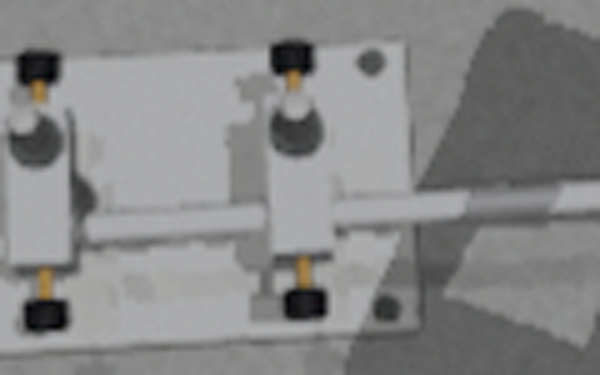

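```bash
python3 - <<'E'
from h import *
np.set_printoptions(precision=2,suppress=True)
T=cam("top");S=cam("side")
inv=lambda X:Ro.from_euler("z",-YAW,degrees=True).apply(X-O)
t=lambda L:np.array(L)/5+[250,205]
s=lambda L:np.array(L)/5+[250,160]
print("screws near,mid; posts near,mid",inv(tri(t([(305,302),(45,314),(297,104),(22,118)]),T,s([(490,333),(423,466),(295,130),(210,262)]),S)))
print("side-only screw z, x=-35",[least_squares(lambda v:proj([sw([v[0],y,v[1]])],S)[0]-s([p])[0],[-35,120]).x for y,p in((-100,(490,333)),(0,(423,466)))])
print("side-only post z",[least_squares(lambda v:proj([sw([v[0],y,v[1]])],S)[0]-s([p])[0],[30,190]).x for y,p in((-100,(295,130)),(0,(210,262)))])
a=np.array
print("rod top x",inv(atz(t([(90,226),(265,216),(335,211)]),122,T)), "screw mid x", inv(atz(t([(45,314),(38,68),(305,302),(292,58)]),125,T)))
E
```

```text
screws near,mid; posts near,mid [[ -36.56  -99.93  121.87]
 [ -36.69    0.51  128.36]
 [  28.44 -100.85  187.58]
 [  27.93   -0.07  188.97]]
side-only screw z, x=-35 [array([-37.26, 121.79]), array([-37.35, 128.01])]
side-only post z [array([ 27.66, 187.9 ]), array([ 27.05, 188.9 ])]
rod top x [[  -1.4   -17.36  122.  ]
 [  -1.1   -85.94  122.  ]
 [  -0.58 -113.47  122.  ]] screw mid x [[-35.49   0.99 125.  ]
 [ 62.35   0.53 125.  ]
 [-36.27 -99.84 125.  ]
 [ 61.13 -99.77 125.  ]]
```

```bash
cat >> h.py <<'E'
def pp(ytip,ztip,p,x=0.3):
    R=Ro.from_euler("x",p,degrees=True)
    g=np.array([x,ytip,ztip])-R.apply([0,L,0])+R.apply([0,0,-ZO])
    e=(Ro.from_euler("z",YAW,degrees=True)*R*Ro.from_euler("z",90,degrees=True)*Ro.from_euler("x",180,degrees=True)).as_euler("xyz",degrees=True)
    return sw(g).tolist(),e.tolist()
def mv(y,z,p,x=0.3,speed=40):
    a,e=pp(y,z,p,x);move_l(a,e,speed=speed)
def push2(y0,y1,z,p,x=0.3,step=2.,fmax=6,base=0,speed=40):
    y=y0
    while y<y1-1e-6:
        y=min(y+step,y1);mv(y,z,p,x,speed);f=F()-base
        if -f[1]>fmax: return y,f,False
    return y,F()-base,True
E
python3 - <<'E'
from h import *
np.set_printoptions(precision=2,suppress=True)
b=np.load("base.npy")
print(pp(-20,130,1.0)[1])
mv(-20,133,1.0)
for zo in (137,139):
    mv(-20,zo,1.0);f1=F()-b;mv(-20,129.5,1.0);f=F()-b;print(zo,f1,f,get_obs()["t"])
    if f[2]>-.6:break
im=get_image("side");cv2.imwrite("pics/side5.png",im[:,:,::-1]);im=get_image("top");cv2.imwrite("pics/top5.png",im[:,:,::-1])
y,f,ok=push2(-16,4,129.5,1.0,base=b);o=get_obs();print(y,f,ok,o["t"])
if not ok: mv(-18,129.5,1.0)
E
```

```text
[180.0, -0.9999999999999887, 94.75000000000001]
137 [-0.63  0.91 -2.11] [-0.59 -0.44  0.58] 22.8583
4.0 [0.05 0.07 0.9 ] True 25.7833
```

```bash
python3 - <<'E'
from h import *
np.set_printoptions(precision=2,suppress=True)
b=np.load("base.npy")
y,f,ok=push2(4,74,129.5,1.0,base=b,step=14,speed=60);print(y,f,ok,get_obs()["t"])
if ok:
    mv(74,113,1.0);f1=F()-b;mv(74,120.3,1.0);wait(.1);f=F()-b;print(f1,f,get_obs()["t"])
    im=get_image("side");cv2.imwrite("pics/side6.png",im[:,:,::-1]);a=im[170:320,230:380,::-1]
    cv2.imwrite("pics/s6.png",cv2.resize(a,None,fx=4,fy=4,interpolation=2))
    y,f,ok=push2(80,94,120.3,1.0,base=b);print(y,f,ok,get_obs()["t"])
    if not ok: mv(79,120.3,1.0);print("back",F()-b)
E
```

```text
74 [-0.88  0.32  0.44] True 27.85
[-0.82  0.67  1.84] [-1.57 -0.38 -0.66] 28.8917
88.0 [-2.71 -9.95 -1.57] False 30.1417
back [-1.96 -0.83 -1.07]
```

View pics/s6.png

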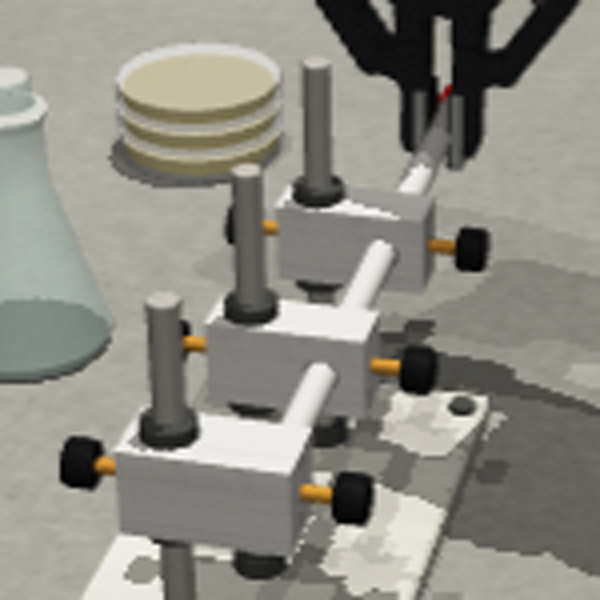

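```bash
python3 - <<'E'
from h import *
np.set_printoptions(precision=2,suppress=True)
S=cam("side");s=lambda p:np.array(p)/4+[230,170]
for n,y,p,q in(("near",-100,(472,248),(317,65)),("mid",0,(418,369),(246,172)),("far",100,(352,497),(165,301))):
    f=lambda p,x0:least_squares(lambda v:proj([sw([v[0],y,v[1]])],S)[0]-s(p),x0).x
    a,b=f(p,[-35,120]),f(q,[30,190]);print(n,a,b,"dz",b[1]-a[1],"dx",b[0]-a[0])
print("exit pts: rod at near exit y=-88, mid exit y=12")
E
```

```text
near [-37.4  111.77] [ 27.25 187.5 ] dz 75.72582949253452 dx 64.65198604239096
mid [-37.25 112.21] [ 27.85 187.82] dz 75.61237413637238 dx 65.10067075925174
far [-36.75 119.69] [ 26.84 188.38] dz 68.69895219092021 dx 63.597533564815436
exit pts: rod at near exit y=-88, mid exit y=12
```

```bash
cat >> h.py <<'E'
REF=cv2.imread("pics/side6.png") if __import__("os").path.exists("pics/side6.png") else None
SC={"near":(-100,np.array([472,248])/4+[230,170]),"mid":(0,np.array([418,369])/4+[230,170]),"far":(100,np.array([352,497])/4+[230,170])}
def heights():
    """height change of each clamp's -x screw since side6.png (mm)"""
    im=np.ascontiguousarray(get_image("side")[:,:,::-1]);S=cam("side");out={}
    for n,(y,p) in SC.items():
        c=np.round(p).astype(int);t=REF[c[1]-7:c[1]+8,c[0]-8:c[0]+9];w=im[c[1]-25:c[1]+21,c[0]-11:c[0]+12]
        t,w=[cv2.resize(q,None,fx=6,fy=6,interpolation=cv2.INTER_CUBIC) for q in(t,w)]
        _,v,_,l=cv2.minMaxLoc(cv2.matchTemplate(w,t,cv2.TM_CCOEFF_NORMED));dv=l[1]/6-18
        k=(proj([sw([-37,y,130])],S)-proj([sw([-37,y,110])],S))[0,1]/20;out[n]=(round(dv/k,1),round(v,2))
    return out
E
python3 - <<'E'
from h import *
np.set_printoptions(precision=2,suppress=True)
b=np.load("base.npy");print(heights())
for z in (122.5,125,127.5,130,132):
    mv(78,z,1.0);h=heights();print(z,h,F()-b,get_obs()["t"])
    if h["mid"][0]>=7.3: break
E
```

```text
{'near': (np.float64(0.3), 0.99), 'mid': (np.float64(-0.3), 0.98), 'far': (np.float64(-0.0), 0.98)}
122.5 {'near': (np.float64(1.9), 0.99), 'mid': (np.float64(-0.3), 0.98), 'far': (np.float64(-0.0), 0.98)} [-1.54  0.72 -0.99] 30.9167
125 {'near': (np.float64(3.1), 0.99), 'mid': (np.float64(-0.3), 0.98), 'far': (np.float64(-0.0), 0.98)} [-1.57  1.06 -1.69] 31.2417
127.5 {'near': (np.float64(4.3), 0.99), 'mid': (np.float64(-0.3), 0.98), 'far': (np.float64(-0.0), 0.98)} [-1.65  1.23 -2.65] 31.5667
130 {'near': (np.float64(5.6), 0.99), 'mid': (np.float64(0.3), 0.96), 'far': (np.float64(-0.0), 0.97)} [-1.29  1.09 -3.16] 31.8917
132 {'near': (np.float64(7.7), 0.99), 'mid': (np.float64(1.7), 0.89), 'far': (np.float64(-0.0), 0.97)} [-2.21  1.09 -3.3 ] 32.2167
```

```bash
python3 - <<'E'
from h import *
np.set_printoptions(precision=2,suppress=True)
b=np.load("base.npy")
for zg,p in ((125,2.5),(122.5,4),(122,4.6),(122,5.2),(122,5.8)):
    mv(78,zg+L*np.sin(np.radians(p)),p);h=heights();print(zg,p,[h[k][0].round(1) for k in h],F()-b,get_obs()["t"])
    if h["mid"][0]>=7.4: break
E
```

```text
125 2.5 [np.float64(8.3), np.float64(4.1), np.float64(-0.0)] [-1.75 -0.02 -3.76] 32.5417
122.5 4 [np.float64(8.6), np.float64(7.8), np.float64(-0.0)] [-1.96 -0.68 -3.53] 32.8667
```

```bash
python3 - <<'E'
from h import *
np.set_printoptions(precision=2,suppress=True)
b=np.load("base.npy")
zt=lambda zg,p:zg+L*np.sin(np.radians(p))
for zg,p,x in ((120.3,1.0,.3),(120.3,1.0,-.4)):
    mv(78,zt(zg,p),p,x);wait(.1);h=heights();o=get_obs();print(zg,p,x,[h[k][0].round(1) for k in h],F()-b,o["moment"],o["t"])
y,f,ok=push2(80,96,zt(zg,p),p,x,base=b);print(y,f,ok,get_obs()["t"])
if not ok: mv(79,zt(zg,p),p,x);print("back",F()-b)
E
```

```text
120.3 1.0 0.3 [np.float64(8.0), np.float64(7.8), np.float64(-0.0)] [-2.22  0.46  0.44] [-0.1   0.19  0.09] 33.2667
120.3 1.0 -0.4 [np.float64(8.0), np.float64(7.8), np.float64(-0.0)] [-0.11  0.01 -0.13] [-0.07  0.02  0.05] 33.6917
96.0 [-0.8  -0.86  0.26] True 35.9417
```

```bash
python3 - <<'E'
from h import *
np.set_printoptions(precision=2,suppress=True)
b=np.load("base.npy");zt=lambda zg,p:zg+L*np.sin(np.radians(p))
y,f,ok=push2(96,114,zt(120.2,.8),.8,-.5,step=1.,fmax=7,base=b);h=heights();o=get_obs();print(y,f,ok,[h[k][0].round(1) for k in h],o["t"],o["tcp_pos"]-np.array(pp(y,zt(120.2,.8),.8,-.5)[0]))
E
```

```text
107.0 [-1.06 -8.54  0.3 ] False [np.float64(8.0), np.float64(7.8), np.float64(-0.0)] 39.0167 [ 0.56 -2.62  0.32]
```

```bash
python3 - <<'E'
from h import *
np.set_printoptions(precision=2,suppress=True)
grip(60);wait(.2)
o=get_obs();p=o["tcp_pos"].copy();print(o["grip_width"],o["grip_force"],o["wrist_force"])
move_l((p+[0,0,60]).tolist(),speed=80);move_l((p+[10,-80,160]).tolist(),speed=150);wait(.3)
h=heights();print([h[k][0].round(1) for k in h],get_obs()["t"])
a=get_image("side");b=get_image("top")
A=cv2.resize(a[160:320,230:390,::-1],(400,400),interpolation=2);B=cv2.resize(b[200:300,200:300+0,::-1] if 0 else b[190:350,200:360,::-1],(400,400),interpolation=2)
cv2.imwrite("pics/fin.png",np.hstack([A,B]))
E
```

```text
59.73082708138449 0.0 [ 0.27  0.35 -0.07]
[np.float64(8.0), np.float64(7.8), np.float64(-0.0)] 42.0167
```

View pics/fin.png

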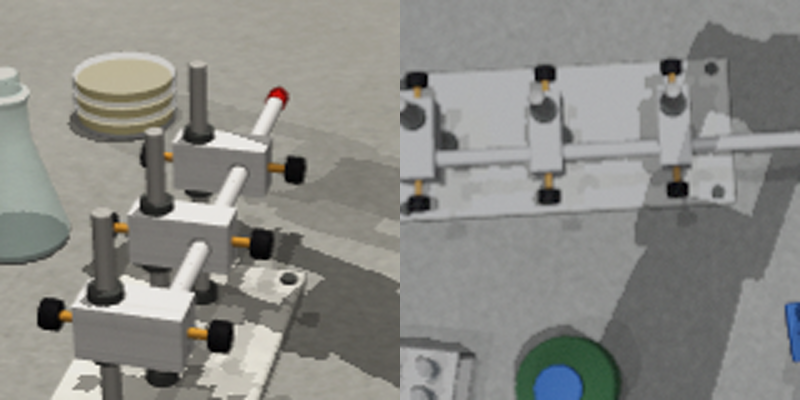

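The rod runs through both clamps into the socket, and the gripper is clear. I'll check the red cap's position before handing in.

```bash
python3 - <<'E'
from h import *
c={}
for n in("side","top"):
    im=get_image(n);h=cv2.cvtColor(im,cv2.COLOR_RGB2HSV);r=((h[...,0]<8)|(h[...,0]>172))&(h[...,1]>130)&(h[...,2]>60)
    e=proj([sw([0,-206,120])],cam(n))[0].round().astype(int);ys,xs=np.nonzero(r);k=(abs(xs-e[0])<15)&(abs(ys-e[1])<15);c[n]=[(xs[k].mean(),ys[k].mean())];print(n,k.sum(),e,c[n])
X=tri(c["top"],cam("top"),c["side"],cam("side"));X=Ro.from_euler("z",-YAW,degrees=True).apply(X-O);print("cap centre stand",X)
if abs(X[0,1]+206)<5: sign_off();print("signed")
E
```

```text
side 29 [340 199] [(np.float64(341.1034482758621), np.float64(197.31034482758622))]
top 46 [364 245] [(np.float64(363.8695652173913), np.float64(244.80434782608697))]
cap centre stand [[  -1.88558922 -205.70894428  123.12164908]]
the job is handed in; nothing more can be done
signed
```

I put the rod through both clamps and into the far socket until it met the floor, then released it and handed the job in at about 42 s; the final camera check put its red cap within 1 mm of home along the stand and about 2–3 mm off sideways and in height, but I haven't seen the verdict.

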